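# Eject a bone core against the gauge stop

### The job

Take the ejector rod off its rest by the middle of its shaft, push its tip partway into the bore of the clamped barrel and let go; then take hold further back, by the handle, and push it home, so that the bone core inside is pressed firmly, with about 17 N for half a second, against the sprung stop at the far end. More than 26 N on the core would crush it, and the rod must not be forced against the barrel. Let go and leave the rod in the bore; leave everything else as it is.

Things in the scene. Friction and masses are not known exactly. Their poses are not given: they have to be found in the camera images.
- barrel: Fixture fixed to the bench: level steel tube, 130 mm long, 40 mm outside, through bore 13 mm, clamped on a grey base plate 290 x 90 x 14 mm. Origin on the bench under the bore's mouth; x axis level, along the bore from the mouth inwards; z up. Nothing stands in front of the mouth. Beyond the tube's far end a carriage holds a sprung round stop plate, set anew each time, so its place is not given.
- mouth (a point): Centre of the bore's mouth (on the bore's axis, 75 mm above the bench); axes as barrel.
- rod: Loose ejector rod, 240 mm long, about 0.13 kg: steel shaft 10 mm thick, 180 mm long, tip coned over its last 5 mm; then a round wooden handle 18 mm thick, 60 mm long. It lies level on a white rest, axis about 36 mm above the bench, its tip turned roughly the same way as the bore runs inwards. Origin half-way along, on the axis; x axis along the rod to the tip.
- rod_mid (a point): Point on the shaft's axis 110 mm behind the tip, near the balance point and about half-way between the two posts of the rest: the place to take the rod first. x axis along the rod to the tip.
- rod_handle (a point): Centre of the handle, on the axis, 210 mm behind the tip.
- rod_tip (a point): Centre of the tip's end face (6 mm wide), on the rod's axis.
- core: Bone core, 12 mm thick, 45 mm long, in the bore: it only slides along it, 15 to 30 mm, with about 5 N of friction, until its far end meets the stop plate (spring: 8 N preload, then 5 N per mm, 8 mm of give); it does not slide back by itself. This origin is not on the core: use core_face.
- core_face (a point): Centre of the core's near end face, on the bore's axis, which the rod's tip pushes: at the start 85 to 115 mm inside the mouth, when home 115 to 130 mm. The handle always stays outside the bore.
- rest: White rod rest, 160 x 60 mm, fixed to the bench: two notched posts 124 mm apart, 12 mm thick, 50 mm wide, tops about 43 mm above the bench. Origin at the centre of its underside, x axis along the rod.
- jar: Bystander: small closed jar, 48 mm wide, 75 mm tall; origin at the centre of its underside.
- dish: Bystander: flat glass dish, 90 mm wide, 16 mm tall; origin at the centre of its underside.
Mind the look-alikes: they are no part of the job. Of the things like the rod, leave any that is red; of the rest the larger one is meant.

How it is judged (in metres and radians):
On the way, in this order (a step that is already met when the one before it is completed fails the run):
1. the rod's tip is partway (40 to 105 mm) in the bore and the fingers have let go of it (x of rod_tip in the frame of barrel between 0.04 and 0.105 m and z of rod_tip in the frame of barrel between 0.067 and 0.083 m and y of rod_tip in the frame of barrel between -0.008 and 0.008 m and angle between the x axis of rod and the x axis of barrel, either way round below 0.12 rad and contact force between the fingers and rod below 0.1 N), for 0.2 s.
2. the rod presses the core firmly (over 10 N) against the stop for 0.3 s (contact force between rod and core above 10 N and x of core_face in the frame of barrel above 0.113 m), for 0.3 s.
At the end, for the whole second after the job is handed in: The core has been pressed home against the stop (its near face over 113 mm inside the mouth), and the rod lies at rest in the bore, released, its tip within 8 mm of the core (x of core_face in the frame of barrel above 0.113 m and distance between rod_tip and core_face below 0.008 m and angle between the x axis of rod and the x axis of barrel, either way round below 0.1 rad and linear speed of rod below 0.01 m/s and contact force between the fingers and rod below 0.1 N); the robot touches nothing.
It fails at once if the core is crushed: over 26 N between rod and core (contact force between rod and core above 26 N).
It fails at once if the rod is forced: over 40 N between rod and barrel (contact force between rod and barrel above 40 N).
It fails at once if jar or dish moved more than 20 mm (distance of any of jar, dish from where it was at the start of the episode above 0.02 m).
It fails at once if the rod rest pushed with over 40 N (contact force between the arm and rest above 40 N).
It also fails if it takes over 72 s, if anything falls off the work surface, if the arm or the gripper's body presses on something with over 40 N, if the wrist force passes 120 N, or if a joint passes its speed limit or range.

### The arm

A 6-joint arm with a two-finger parallel gripper is mounted at the origin on the work surface. World frame = base frame: x ahead of the robot, y to its left, z up, the work surface at z = 0. Lengths are in m, angles in degrees, forces in N, time in s.
With the tool pointing down it reaches from about 0.4 to 0.825 m from the base axis. Payload 7 kg.
Tool frame: the origin (TCP) lies midway between the tips of the shut fingers; the grasp point (between the pads) lies 19 mm behind it (ctrl.hold_point_z is the distance from the TCP to the grasp point, in m); z points along the fingers, x is the direction in which the jaws open and shut, and the axes are right-handed (so a half turn about z gives the same grasp; the last joint's range is limited). The gripper opens to 88 mm and grips with 3 to 60 N. Pads are 19 mm wide; open, the fingers measure 130 mm over their backs; the gripper's body (78 mm by 193 mm) begins 47 mm behind the grasp point.
Start: joints at [86.179, 20.546, 0.682, 0, -70.136, -16.507], TCP at [0.235, 0.633, 0.227] pointing down, gripper open.
Joint ranges: [-176.03, 176.03], [-82.01, 121.73], [-58.28, 71.71], [-173.87, 95.51], [-174.79, -0.11], [-173.66, 173.66]. Speed limits (degrees/s): [136.94, 136.94, 172.46, 180, 180, 180].

### API

Orientations are given as [roll, pitch, yaw] about the fixed x, y, z axes, in that order (R = Rz(yaw) Ry(pitch) Rx(roll)).
In Python, from plant import ctrl gives the robot as it stands.
- The arm moves only by the tool apply_moves, never from a script. Its argument "motion" is a list of rows, each a list of 2 entries, a list of its own where there are three numbers: the shift along the world's x, y, z in cm, then the turn about the world's z in degrees. In form: [[[tx, ty, tz], roll], ...]. A call has 1 to 10 rows; each row is the pose to reach, as a shift and turn from the pose commanded when the call began; what a row does not reach only later rows make up. A row lasts 1/10 s, in which the tool goes at most 50 mm and 8.59 degrees, less where a joint would pass 70% of its speed; a pose out of reach is approached as far as the arm can. A call with a gripper value outside its range is refused whole. "hand" is the finger opening in cm, from 0 to 8.76, set as the call begins (left out, the last holds). The fingers move at their own pace and stop on an object; the grip force is fixed at half the most. Time passes only in rows, so rows that repeat a pose let the fingers close. It gives the time, the measured TCP pose, the force and the opening at its end, in the units of the state.
- ctrl.get_obs(): the state, without advancing time (a new reading comes with each control period).
- ctrl.snapshot(name): name is "side" or "top"; returns (picture, depth): 420x560x3 uint8, blue, green, red; 420x560 float32, m along the optical axis (not along the pixel's ray), 0 where there is no reading.
- ctrl.camera_model(name): a dict with "fx", "fy", "cx", "cy" (pixels), "k1" (the pictures are not rectified: a ray, as slopes to the right and down, at radius r is drawn at 1 + k1 r^2 times it, then the intrinsics apply), "cam_to_world" (4x4, takes a point from camera to world coordinates). Camera axes: x right, y down, z forward; pixel columns grow to the right and rows downward; lengths in m; the calibration is good to about 2 mm. A picture is of the moment at which its call begins. camera_model takes no time and is no camera call.
- ctrl.close_job(): hands the job in, once; it reports no verdict.
The state is a dict: "clock": time; "joint_pos": joint angles; "qvel": joint speeds; "tau": joint torques, N m; "tool_pos": TCP position; "orientation": TCP orientation; "force": force on the tool from outside, world axes, zero at the start; "moment": the same for the moment, N m; "opening": finger opening in m.
Only numpy, scipy, OpenCV 4.12 (cv2) and the standard library are available. Lean on these libraries where they do the work, as an engineer would, in place of code of your own. Each camera call takes 0.05 s, during which the arm holds its last target.

## Working session

There is one attempt and no reset: what is moved stays moved. The work goes in short steps, Python scripts to look and compute and a tool call to move; the robot and the scene stay as the last step left them, time stands still between calls to the robot, and variables do not carry over. Pictures are saved under pics/ and viewed, and the job is handed in when it is done.

Besides the shell and the picture viewer there is one more tool, called by a JSON object that holds its "op" and its "data". apply_moves: Moves the arm, as the interface text tells. Its arguments: {"type":"object","properties":{"motion":{"type":"array"},"hand":{"type":"number"}},"required":["motion"]}

```bash
ls; mkdir -p pics; python3 - <<'E'
from plant import ctrl
import cv2,numpy as np
for n in ("side","top"):
    p,d=ctrl.snapshot(n); cv2.imwrite(f"pics/{n}0.png",p); np.save(f"{n}0.npy",d)
    print(n,ctrl.camera_model(n))
print(ctrl.get_obs(), ctrl.hold_point_z)
E
```

```text
pics
side {'fx': 457.6979121307705, 'fy': 457.6979121307705, 'cx': 278.72570222556845, 'cy': 205.5108036899162, 'k1': -0.03642932809997222, 'cam_to_world': array([[ 0.7685357 , -0.42852838,  0.4750961 , -0.01903748],
       [-0.63980116, -0.51159548,  0.57351944, -0.5044931 ],
       [-0.00271234, -0.7447372 , -0.66735234,  0.83736337],
       [ 0.        ,  0.        ,  0.        ,  1.        ]])}
top {'fx': 422.25529229934136, 'fy': 422.25529229934136, 'cx': 283.6196339106342, 'cy': 205.95971484063716, 'k1': 0.00833526047221914, 'cam_to_world': array([[-0.02653748, -0.99547163,  0.0912798 ,  0.42446677],
       [-0.99964022,  0.02678255,  0.00146083,  0.15125579],
       [-0.00389892, -0.0912082 , -0.99582421,  0.98900587],
       [ 0.        ,  0.        ,  0.        ,  1.        ]])}
{'clock': 0.1, 'joint_pos': array([ 8.61786875e+01,  2.05860433e+01,  6.36044070e-01, -1.90751212e-02,
       -7.01348021e+01, -1.65087398e+01]), 'qvel': array([ 0.08600505, -0.06860668,  0.14829554, -0.07340974, -0.02878309,
       -0.00125694]), 'tau': array([-1.49309024e-03, -5.84162378e+01,  2.93753082e+01,  7.01547459e+00,
        1.01895374e-02, -5.11846156e-05]), 'tool_pos': array([0.23435676, 0.63251668, 0.22570407]), 'orientation': array([-1.79993094e+02, -8.64015840e-02, -1.10336553e+02]), 'force': array([ 0.21297495, -0.34287955, -0.29143223]), 'moment': array([ 0.03837971, -0.0248676 ,  0.06347914]), 'opening': 0.08772394131012337} 0.0188
```

View pics/top0.png

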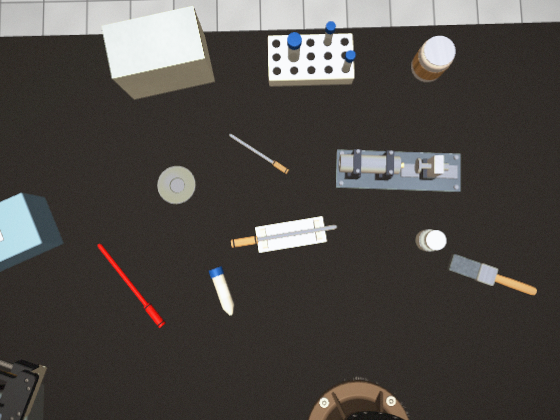

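View pics/side0.png

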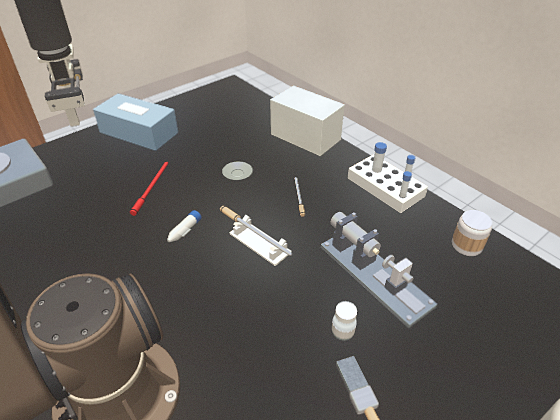

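The things that could be the rod, by pixel in the top view:
- The rod on the white rest, (232..336, 235).
- A smaller loose rod, (230,135)–(287,170).
- A red rod, (100,245)–(162,325).

I choose the one on the rest. The tube's mouth is near (340,163) and the bore runs to image right. Next I check both in close crops.

```bash
cat > h.py <<'E'
import numpy as np,cv2
from plant import ctrl
def ray(n,u,v):
    c=ctrl.camera_model(n); x=(u-c['cx'])/c['fx']; y=(v-c['cy'])/c['fy']
    a,b=x,y
    for _ in range(20):
        s=1+c['k1']*(a*a+b*b); a,b=x/s,y/s
    T=c['cam_to_world']; return T[:3,3],T[:3,:3]@np.array([a,b,1.])
def atz(n,u,v,z):
    o,d=ray(n,u,v); return o+d*(z-o[2])/d[2]
def proj(n,P):
    c=ctrl.camera_model(n);T=c['cam_to_world'];q=T[:3,:3].T@(np.array(P)-T[:3,3]);a,b=q[0]/q[2],q[1]/q[2];s=1+c['k1']*(a*a+b*b)
    return np.array([a*s*c['fx']+c['cx'],b*s*c['fy']+c['cy']])
def tri(uvt,uvs):
    o1,d1=ray('top',*uvt);o2,d2=ray('side',*uvs)
    A=np.stack([d1,-d2],1);t=np.linalg.lstsq(A,o2-o1,rcond=None)[0]
    p,q=o1+d1*t[0],o2+d2*t[1];return (p+q)/2,np.linalg.norm(p-q)
def crop(src,u0,v0,w,h,k,out):
    p=cv2.imread(src) if isinstance(src,str) else src
    c=cv2.resize(p[v0:v0+h,u0:u0+w],None,fx=k,fy=k,interpolation=cv2.INTER_CUBIC)
    for i in range(0,w,10):
        cv2.putText(c,str(u0+i),(i*k,9),0,.33,(0,255,255),1); cv2.line(c,(i*k,10),(i*k,14),(0,255,255),1)
    for i in range(10,h,10):
        cv2.putText(c,str(v0+i),(0,i*k+4),0,.33,(0,255,255),1); cv2.line(c,(22,i*k),(26,i*k),(0,255,255),1)
    cv2.imwrite(out,c)
E
python3 - <<'E'
from h import *
crop('pics/top0.png',225,210,120,50,6,'pics/c1.png')
crop('pics/top0.png',330,140,135,60,5,'pics/c2.png')
crop('pics/side0.png',215,200,80,70,8,'pics/c3.png')
crop('pics/side0.png',315,200,125,100,6,'pics/c4.png')
E
```

```text
(no output)
```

View pics/c1.png

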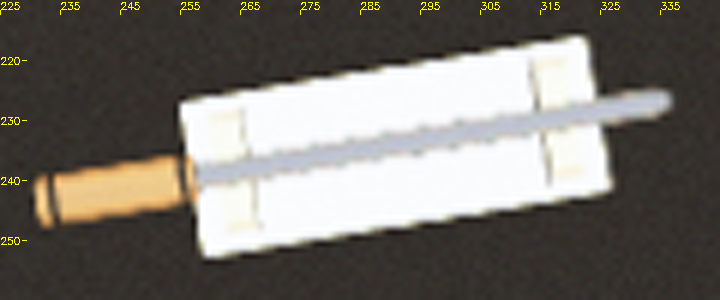

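View pics/c2.png

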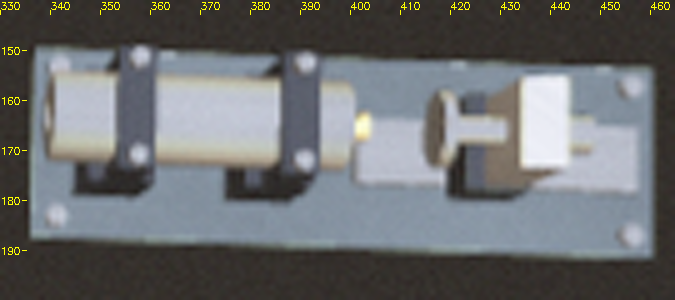

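View pics/c3.png

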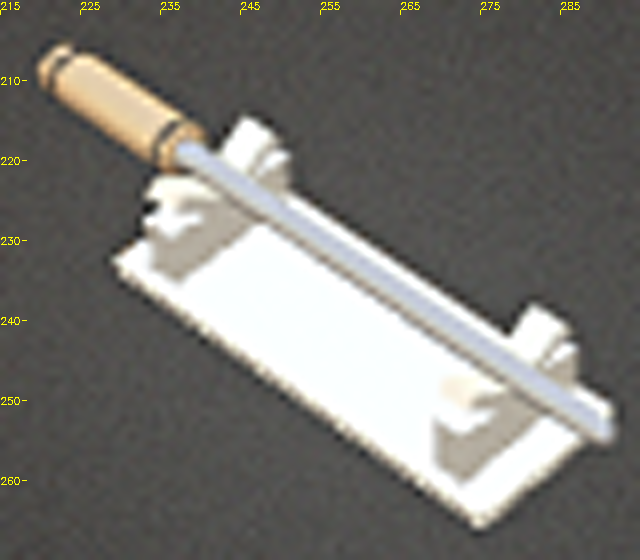

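View pics/c4.png

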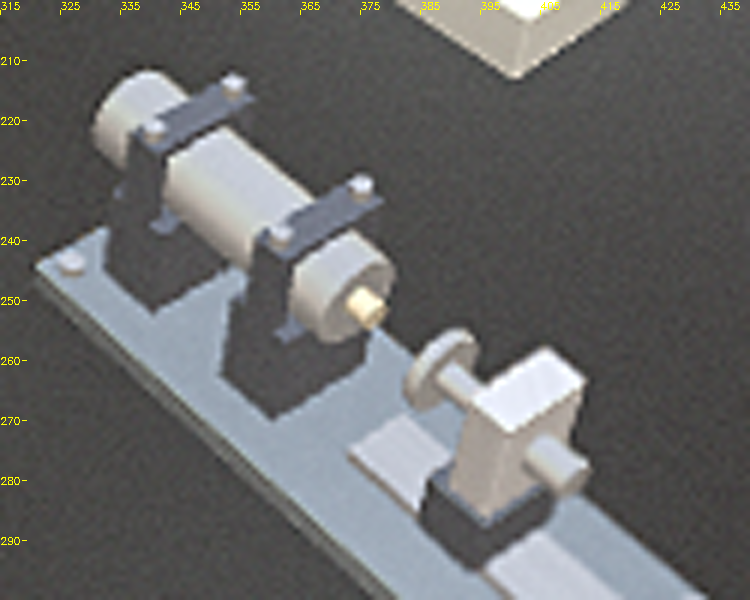

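```bash
python3 - <<'E'
from h import *
np.set_printoptions(precision=4,suppress=True)
# rod axis = plane intersection
def axis(t1,t2,s1,s2):
    o1,a=ray('top',*t1);_,b=ray('top',*t2);n1=np.cross(a,b);n1/=np.linalg.norm(n1)
    o2,a=ray('side',*s1);_,b=ray('side',*s2);n2=np.cross(a,b);n2/=np.linalg.norm(n2)
    d=np.cross(n1,n2);d/=np.linalg.norm(d)
    p=np.linalg.lstsq(np.array([n1,n2]),np.array([n1@o1,n2@o2]),rcond=None)[0]
    return p,d,o1
def on(p,d,n,uv):
    o,r=ray(n,*uv);A=np.stack([d,-r],1);t=np.linalg.lstsq(A,o-p,rcond=None)[0];return p+d*t[0]
p,d,_=axis((258.3,239.2),(335,226.8),(239,219),(290.4,252.8))
print('rod dir',d, 'yaw',np.degrees(np.arctan2(d[1],d[0])))
print('tip',on(p,d,'top',(336.7,226.5)),on(p,d,'side',(291,253.3)),'end',on(p,d,'top',(231.8,243.7)),on(p,d,'side',(221.3,207.6)))
for n,u in(('tip',((336.7,226.5),(291,253.3))),('end',((231.8,243.7),(221.3,207.6)))): print(n,*tri(*u))
print('rest corners z0?',[atz('top',u,v,.0) for u,v in((255,227),(322.5,216),(327,241),(259.5,253))])
pc=[atz('top',u,v,.014) for u,v in((337,149.2),(461,153.2),(460.4,191.8),(336,187.4))];print('plate',np.array(pc))
e=pc[1]+pc[2]-pc[0]-pc[3];print('yaw',np.degrees(np.arctan2(e[1],e[0])),np.linalg.norm(e)/2)
print('mouth', *tri((339.6,163.3),(335,219)) )
print('mouth top z75',atz('top',339.6,163.3,.075),'far top edge z95',atz('top',401,164.5,.095))
D=np.load('top0.npy');print('depth rows')
for uv in((345,163),(370,163),(395,165),(335,227),(300,232),(245,242)):
    o,r=ray('top',*uv);print(uv,o+r*D[uv[1],uv[0]])
E
```

```text
rod dir [ 0.1326 -0.9911  0.0145] yaw -82.37885855238436
tip [0.4618 0.035  0.0425] [0.4622 0.032  0.0425] end [0.4302 0.2711 0.039 ] [0.4301 0.2717 0.039 ]
tip [0.4627 0.0342 0.0399] 0.0018756846945716158
end [0.4296 0.2711 0.0391] 0.0003833546777880916
rest corners z0? [array([0.4675, 0.221 , 0.    ]), array([0.489 , 0.0622, 0.    ]), array([0.4303, 0.0537, 0.    ]), array([0.4067, 0.2118, 0.    ])]
plate [[ 0.6441  0.024   0.014 ]
 [ 0.6265 -0.2652  0.014 ]
 [ 0.5358 -0.2579  0.014 ]
 [ 0.5539  0.0297  0.014 ]]
yaw -93.54766426535492 0.28893380393692153
mouth [0.599  0.0273 0.0726] 0.0007293079127437933
mouth top z75 [0.5988 0.0274 0.075 ] far top edge z95 [ 0.5888 -0.1011  0.095 ]
depth rows
(345, 163) [0.5955 0.0184 0.094 ]
(370, 163) [ 0.5939 -0.035   0.0949]
(395, 165) [ 0.5883 -0.0885  0.0939]
(335, 227) [0.4611 0.0381 0.0361]
(300, 232) [0.4518 0.1174 0.0394]
(245, 242) [0.4327 0.2408 0.0452]
```

```bash
cat > fit.py <<'E'
from h import *
from scipy.optimize import least_squares
np.set_printoptions(precision=4,suppress=True)
def cloud(n,D):
    c=ctrl.camera_model(n);h,w=D.shape
    u,v=np.meshgrid(np.arange(w),np.arange(h));x=(u-c['cx'])/c['fx'];y=(v-c['cy'])/c['fy'];a,b=x,y
    for _ in range(10):
        s=1+c['k1']*(a*a+b*b);a,b=x/s,y/s
    P=np.stack([a,b,np.ones_like(a)],-1)*D[...,None];T=c['cam_to_world'];P=P@T[:3,:3].T+T[:3,3];P[D==0]=9
    return P.reshape(-1,3)
def cyl(P,p0,d0,r,L,tol):
    """axis fit; p=a point at L middle; params x,z offset perpendicular, 2 tilt"""
    d0=d0/np.linalg.norm(d0);s=np.cross([0,0,1],d0);s/=np.linalg.norm(s);w=np.cross(d0,s)
    def ax(q):
        d=d0+q[2]*s+q[3]*w;return p0+q[0]*s+q[1]*w,d/np.linalg.norm(d)
    def res(q,P):
        p,d=ax(q);V=P-p;V=V-np.outer(V@d,d);return np.linalg.norm(V,axis=1)-r
    q=np.zeros(4)
    for _ in range(6):
        p,d=ax(q);V=P-p;t=V@d;m=(t>L[0])&(t<L[1])&(abs(res(q,P))<tol)
        q=least_squares(res,q,args=(P[m],),loss='soft_l1',f_scale=.001).x
    p,d=ax(q);return p,d,m.sum(),np.sqrt(np.mean(res(q,P[m])**2))
E
python3 - <<'E'
from fit import *
for n in('top','side'):
    P=cloud(n,np.load(n+'0.npy'))
    a=np.array([.599,.0274,.075]);dd=np.array([np.cos(np.radians(-93.5)),np.sin(np.radians(-93.5)),0])
    p,d,m,e=cyl(P,a+.065*dd,dd,.020,(-.06,.06),.004)
    print(n,'tube p at mouth',p-.065*d,'yaw',np.degrees(np.arctan2(d[1],d[0])),'dz',d[2],m,e)
    Q=P-p;t=Q@d+.065;rr=np.linalg.norm(Q-np.outer(Q@d,d),axis=1);k=(rr<.021)&(rr>.017)&(t>-.02)&(t<.14);print('t range',np.percentile(t[k],[0,.5,1,99,99.5,100]))
    k=(rr<.007)&(t>.11)&(t<.17);print('core t',np.sort(t[k])[-6:])
    k=(rr<.014)&(t>.14)&(t<.19);print('stop t',np.sort(t[k])[:10])
    dd=np.array([.1326,-.991,0]);a=np.array([.462,.034,.036])
    p,d,m,e=cyl(P,a-.09*dd,dd,.005,(-.085,.085),.003)
    print('rod tip~',p+.09*d,'mid',p-.02*d,'yaw',np.degrees(np.arctan2(d[1],d[0])),'dz',d[2],m,e)
    Q=P-p;t=Q@d-.09;rr=np.linalg.norm(Q-np.outer(Q@d,d),axis=1);k=(rr<.0065);print('t',np.sort(t[k])[-8:]); k=(rr<.0105)&(rr>.0065)&(t<-.17);print('t',np.sort(t[k])[:8])
    p,d,m,e=cyl(P,a-.21*dd,dd,.009,(-.028,.028),.004);print('handle',p,d,m,e)
E
```

```text
top tube p at mouth [0.6009 0.0273 0.0747] yaw -93.56767406293211 dz 0.002571712496011987 777 0.0015597150514757457
t range [-0.0013 -0.0012 -0.0008  0.1272  0.1276  0.1283]
core t [0.1677 0.1678 0.168  0.1681 0.1682 0.1682]
stop t [0.1665 0.1665 0.1667 0.1667 0.1668 0.1669 0.1669 0.1669 0.1672 0.1672]
rod tip~ [0.464  0.0342 0.0364] mid [0.4492 0.1433 0.0361] yaw -82.29840531313157 dz 0.002243158367080347 347 0.001283047725828042
t [-0.0064 -0.0063 -0.0046 -0.0042 -0.004  -0.0021 -0.002  -0.0018]
t [-0.2409 -0.2403 -0.2402 -0.2398 -0.2397 -0.2396 -0.2395 -0.2393]
handle [0.436  0.2424 0.0362] [ 0.1345 -0.9909 -0.0012] 202 0.0012852347820428282
side tube p at mouth [0.6002 0.0273 0.0761] yaw -93.56695643759429 dz -0.007780089336579339 586 0.0015833113908413471
t range [0.001  0.0016 0.0022 0.1315 0.1319 0.1327]
core t [0.1398 0.14   0.1401 0.1408 0.1409 0.1411]
stop t [0.14   0.1401 0.1408 0.1409 0.1411 0.1686 0.1747 0.1748 0.1749 0.1751]
rod tip~ [0.4628 0.0341 0.0369] mid [0.4476 0.143  0.0373] yaw -82.04379594086537 dz -0.0034767832102810658 257 0.0012159940871967717
t [-0.0034 -0.0021 -0.0018 -0.001  -0.001  -0.0003  0.0001  0.001 ]
t [-0.8605 -0.8516 -0.8506 -0.8503 -0.8458 -0.8413 -0.8386 -0.8372]
handle [0.4347 0.2422 0.0369] [ 0.1355 -0.9907 -0.0148] 122 0.0012836273992653286
```

The depth fits agree with the picture readings:

| Item | Position or angle | Height |
|---|---|---|
| Mouth | (0.6005, 0.0273) | z 0.075 |
| Bore yaw | -93.57° | |
| rod_mid | (0.4484, 0.1432) | z 0.0365 |
| Rod yaw | -82.2° | |

The core's far end is about 139 mm from the mouth and the stop about 167–174 mm. Now I move above the rod.

{"op": "apply_moves", "data": {"motion": [[[21.3,-49.0,-3],-61.8],[[21.3,-49.0,-3],-61.8],[[21.3,-49.0,-3],-61.8],[[21.3,-49.0,-3],-61.8],[[21.3,-49.0,-3],-61.8],[[21.3,-49.0,-3],-61.8],[[21.3,-49.0,-3],-61.8],[[21.3,-49.0,-3],-61.8],[[21.3,-49.0,-3],-61.8],[[21.3,-49.0,-3],-61.8]], "hand": 6}}

```text
clock: 1.1
tool_pos: [0.4337, 0.1731, 0.1985]
orientation: [180.0, 0.0, -172.1]
force: [1.4, -0.1, -0.5]
opening: 0.0602
```

```bash
python3 - <<'E'
from fit import *
P=cloud('top',np.load('top0.npy'))
k=(abs(P[:,0]-.448)<.025)&(abs(P[:,1]-.143)<.03);print(np.percentile(P[k][:,2],[5,20,50,80,98]))
E
```

```text
[0.0055 0.007  0.0088 0.0367 0.0425]
```

{"op": "apply_moves", "data": {"motion": [[[1.45,-3.0,-5],0],[[1.45,-3.0,-8],0],[[1.45,-3.0,-8],0],[[1.45,-3.0,-8],0],[[1.45,-3.0,-8],0],[[1.45,-3.0,-8],0]]}}

```text
clock: 1.7
tool_pos: [0.4488, 0.1466, 0.1203]
orientation: [179.9, 0.2, -172.0]
force: [0.3, 0.6, -0.7]
opening: 0.0598
```

{"op": "apply_moves", "data": {"motion": [[[0,-0.35,-4],-0.1],[[0,-0.35,-7],-0.1],[[0,-0.35,-9],-0.1],[[0,-0.35,-10],-0.1],[[0,-0.35,-10],-0.1],[[0,-0.35,-10],-0.1]]}}

```text
clock: 2.3
tool_pos: [0.4487, 0.1424, 0.0196]
orientation: [180.0, 0.1, -172.2]
force: [-0.4, 0.2, 0.9]
opening: 0.06
```

```bash
python3 - <<'E'
from h import *
p,d=ctrl.snapshot('side');crop(p,205,180,100,90,7,'pics/s1.png')
o=ctrl.get_obs();print(o['tool_pos'],o['orientation'],o['force'])
E
```

```text
[0.44885505 0.14246212 0.01979328] [ 1.79942093e+02  1.07621488e-01 -1.72192246e+02] [-1.38713219  0.23356756  0.39800806]
```

View pics/s1.png

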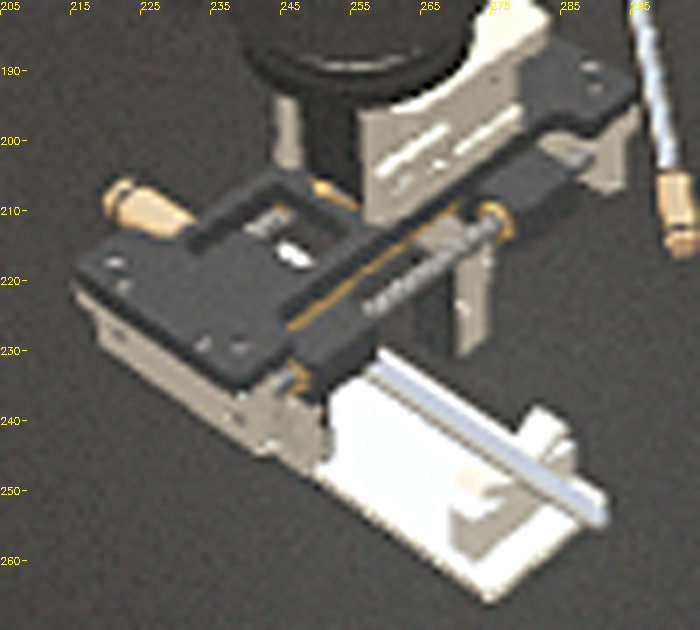

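The picture shows the fingers straddling the shaft between the posts, with the rod undisturbed (tip at (291,253)). I'll close now.

{"op": "apply_moves", "data": {"motion": [[[0,0,0],0],[[0,0,0],0],[[0,0,0],0],[[0,0,0],0],[[0,0,0],0],[[0,0,0],0],[[0,0,0],0],[[0,0,0],0]], "hand": 0}}

```text
clock: 3.15
tool_pos: [0.4479, 0.1415, 0.0185]
orientation: [-180.0, -0.0, -172.2]
force: [-0.3, -0.0, 2.1]
opening: 0.0091
```

{"op": "apply_moves", "data": {"motion": [[[0,0,3],0],[[0,0,6],0],[[2,0.5,8],-3],[[6,1,8],-7],[[10,2,8],-11.4],[[14,2.4,8],-11.4],[[16.1,2.4,8],-11.4],[[16.1,2.4,8],-11.4],[[16.1,2.4,8],-11.4],[[16.1,2.4,8],-11.4]]}}

```text
clock: 4.15
tool_pos: [0.608, 0.1653, 0.0981]
orientation: [-180.0, -0.1, 176.4]
force: [-0.4, -0.1, -1.3]
opening: 0.0088
```

```bash
cat > look.py <<'E'
from fit import *
import sys
k=sys.argv[1]; x0,y0,z0,yaw=map(float,sys.argv[2:6])
M=np.array([.6005,.0273,.0752]);b=np.array([np.cos(np.radians(-93.57)),np.sin(np.radians(-93.57)),0]);l=np.array([-b[1],b[0],0])
for n in('top','side'):
    p,D=ctrl.snapshot(n);cv2.imwrite(f'pics/{n}{k}.png',p);P=cloud(n,D)
    d0=np.array([np.cos(np.radians(yaw)),np.sin(np.radians(yaw)),0]);g=np.array([x0,y0,z0])
    try:
        pp,d,m,e=cyl(P,g+.065*d0,d0,.005,(-.045,.042),.004)
        for t in(.0,.045):
            q=pp+t*d;r=q-M;print(n,'front t',t,'rel mouth along %.4f left %.4f z %.4f'%(r@b,r@l,r[2]))
        print('  yaw %.2f dz %.4f n %d e %.4f'%(np.degrees(np.arctan2(d[1],d[0])),d[2],m,e))
        Q=P-pp;t=Q@d;rr=np.linalg.norm(Q-np.outer(Q@d,d),axis=1);kk=(rr<.0065)&(t<.06);print('  tip along bore',np.sort((P[kk]-M)@b)[-5:])
    except Exception as ex: print(n,ex)
    try:
        h,dh,m,e=cyl(P,g-.1*d0,d0,.009,(-.028,.028),.005);r=h-M;print('  handle rel along %.4f left %.4f z %.4f'%(r@b,r@l,r[2]),dh,m,e)
    except Exception as ex: print(n,'h',ex)
o=ctrl.get_obs();print(o['clock'],o['tool_pos'],o['orientation'],o['force'],o['opening'])
E
python3 - <<'E'
from plant import ctrl
print(ctrl.get_obs()['tool_pos'])
E
python3 look.py 2 .609 .167 .115 -93.57
```

```text
[0.60797487 0.16532479 0.09810239]
top front t 0.0 rel mouth along -0.0750 left -0.0001 z 0.0403
top front t 0.045 rel mouth along -0.0300 left 0.0003 z 0.0403
  yaw -93.13 dz 0.0005 n 152 e 0.0011
  tip along bore [-0.034  -0.0336 -0.0319 -0.0319 -0.0318]
  handle rel along -0.2400 left -0.0002 z 0.0398 [-0.0623 -0.9981  0.    ] 0 nan
side front t 0.0 rel mouth along -0.0750 left -0.0008 z 0.0416
side front t 0.045 rel mouth along -0.0300 left -0.0007 z 0.0419
  yaw -93.51 dz 0.0058 n 117 e 0.0012
  tip along bore [-0.0307 -0.0306 -0.0301 -0.028  -0.0276]
  handle rel along -0.2400 left -0.0042 z 0.0540 [-0.1617 -0.8644  0.4762] 4 4.8471434258269584e-11
4.25 [0.6082 0.1656 0.0987] [179.9992  -0.0098 176.3972] [ 0.6387 -0.5741 -1.1241] 0.008880628932521463
  return _methods._mean(a, axis=axis, dtype=dtype,
  ret = ret.dtype.type(ret / rcount)
```

{"op": "apply_moves", "data": {"motion": [[[0,0,-3],0],[[0,0,-4.1],0],[[-0.05,-1,-4.1],0],[[-0.1,-2.0,-4.1],0],[[-0.1,-2.0,-4.1],0],[[-0.1,-2.0,-4.1],0],[[-0.1,-2.0,-4.1],0]]}}

```text
clock: 4.95
tool_pos: [0.6085, 0.1456, 0.0583]
orientation: [180.0, 0.1, 176.4]
force: [-1.1, 0.9, -2.4]
opening: 0.0092
```

```bash
python3 look.py 3 .608 .147 .0752 -93.57 2>/dev/null; python3 - <<'E'
from h import *
crop('pics/top3.png',285,130,90,60,8,'pics/t3c.png');crop('pics/side3.png',290,170,80,75,8,'pics/s3c.png')
E
```

```text
top front t 0.0 rel mouth along -0.0549 left 0.0018 z 0.0009
top front t 0.045 rel mouth along -0.0099 left 0.0022 z 0.0012
  yaw -93.02 dz 0.0077 n 134 e 0.0012
  tip along bore [-0.0146 -0.0131 -0.0126 -0.0012 -0.0008]
  handle rel along -0.2199 left 0.0000 z 0.0000 [-0.0623 -0.9981  0.    ] 0 nan
side front t 0.0 rel mouth along -0.0549 left 0.0007 z 0.0013
side front t 0.045 rel mouth along -0.0099 left 0.0000 z 0.0014
  yaw -94.41 dz 0.0027 n 115 e 0.0013
  tip along bore [-0.0118 -0.0115 -0.0108 -0.0102 -0.0098]
  handle rel along -0.2199 left -0.0057 z 0.0049 [-0.3016 -0.9443  0.1318] 14 0.0008752646509157946
5.05 [0.6083 0.1458 0.058 ] [179.9756   0.0366 176.3764] [-0.5511 -0.0933 -0.8984] 0.008915749633341088
```

View pics/t3c.png

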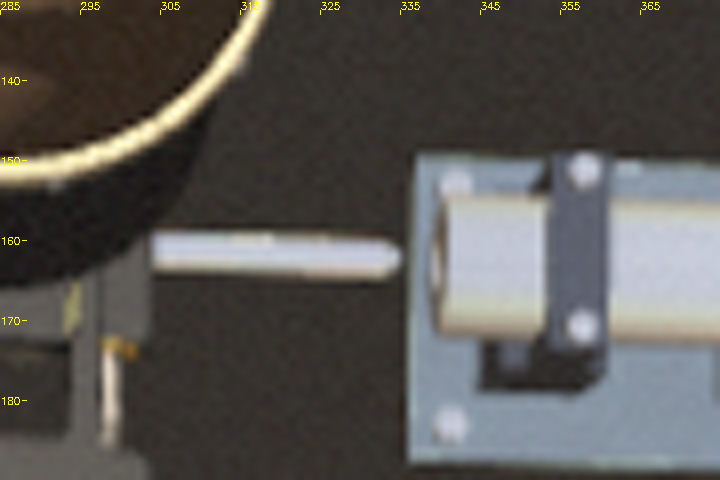

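View pics/s3c.png

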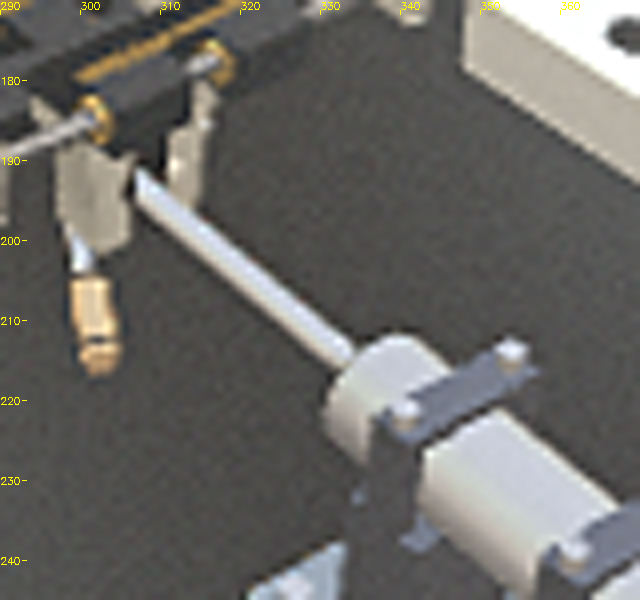

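```bash
cat > edge.py <<'E'
from fit import *
import sys
M=np.array([.6005,.0273,.0752]);b=np.array([np.cos(np.radians(-93.57)),np.sin(np.radians(-93.57)),0]);l=np.array([-b[1],b[0],0])
g0=float(sys.argv[1]); g1=float(sys.argv[2])   # along range of visible rod
up=np.array([0,0,1.])
for n in('top','side'):
    I=np.mean([ctrl.snapshot(n)[0].astype(float).mean(2) for _ in range(3)],0).astype(np.float32)
    c=ctrl.camera_model(n)['cam_to_world'][:3,3]
    def scan(ts,hw,thr):
        out=[]
        for t in ts:
            q=M+t*b; view=q-c;view/=np.linalg.norm(view); s=np.cross(view,b);s/=np.linalg.norm(s)
            if s@l<0:s=-s
            ss=np.arange(-hw,hw,.0002);uv=np.array([proj(n,q+k*s) for k in ss],np.float32)
            pr=cv2.remap(I,uv[:,0][None],uv[:,1][None],cv2.INTER_LINEAR)[0]
            m=pr>thr;
            i0=len(ss)//2
            # contiguous run around centre
            lab=np.flatnonzero(m)
            if len(lab)==0: continue
            i=lab[np.argmin(abs(lab-i0))];a=e=i
            while a>0 and m[a-1]:a-=1
            while e<len(ss)-1 and m[e+1]:e+=1
            out.append((t,ss[a],ss[e],(ss[a]+ss[e])/2,pr.max(),s))
        return out
    R=scan(np.arange(g0,g1,.004),.014,115)
    print(n,'s dir in (left,up): %.2f %.2f'%(R[0][-1]@l,R[0][-1]@up))
    print(' rod mm',[(round(r[0]*1e3),round(r[3]*1e3,1),round((r[2]-r[1])*1e3,1)) for r in R])
    R=scan([.008,.012,.016,.06,.065,.07,.075,.115,.12],.03,115)
    print(' tube mm',[(round(r[0]*1e3),round(r[3]*1e3,1),round((r[2]-r[1])*1e3,1)) for r in R])
E
python3 edge.py -.06 -.012
```

```text
top s dir in (left,up): 0.98 0.20
 rod mm [(-60, np.float64(1.2), np.float64(10.4)), (-56, np.float64(1.0), np.float64(10.4)), (-52, np.float64(0.9), np.float64(10.2)), (-48, np.float64(0.9), np.float64(10.2)), (-44, np.float64(0.7), np.float64(10.6)), (-40, np.float64(0.6), np.float64(10.4)), (-36, np.float64(0.5), np.float64(10.2)), (-32, np.float64(0.5), np.float64(10.2)), (-28, np.float64(0.5), np.float64(10.2)), (-24, np.float64(0.6), np.float64(10.0)), (-20, np.float64(0.6), np.float64(10.0)), (-16, np.float64(0.7), np.float64(9.4))]Traceback (most recent call last):
  File "edge.py", line 29, in <module>
    R=scan([.008,.012,.016,.06,.065,.07,.075,.115,.12],.03,115)
  File "edge.py", line 14, in scan
    ss=np.arange(-hw,hw,.0002);uv=np.array([proj(n,q+k*s) for k in ss],np.float32)
                                            ~~~~^^^^^^^^^
  File "h.py", line 12, in proj
    c=ctrl.camera_model(n);T=c['cam_to_world'];q=T[:3,:3].T@(np.array(P)-T[:3,3]);a,b=q[0]/q[2],q[1]/q[2];s=1+c['k1']*(a*a+b*b)
ValueError: time passes only in moves, steps and waits
```

```bash
sed -i 's/^def ray/CM={n:ctrl.camera_model(n) for n in ("top","side")}\ndef ray/; s/c=ctrl.camera_model(n)/c=CM[n]/' h.py; sed -i 's/ctrl.camera_model(n)/CM[n]/' edge.py fit.py
sed -i 's/(round(r\[0\]\*1e3),round(r\[3\]\*1e3,1),round((r\[2\]-r\[1\])\*1e3,1))/"%d:%.1f(%.1f)"%(r[0]*1e3,r[3]*1e3,(r[2]-r[1])*1e3)/' edge.py
python3 edge.py -.06 -.012
```

```text
top s dir in (left,up): 0.98 0.20
 rod mm ['-60:0.8(10.0)', '-55:0.8(10.0)', '-51:0.6(10.4)', '-47:0.6(10.8)', '-43:0.3(10.2)', '-39:0.3(10.2)', '-35:0.3(10.2)', '-31:0.4(10.0)', '-27:0.4(10.0)', '-23:0.5(10.2)', '-19:0.6(10.0)', '-15:0.6(9.6)']
 tube mm ['8:-0.9(58.2)', '12:4.7(47.0)', '16:4.8(46.8)', '60:-0.7(58.6)', '65:-0.6(58.8)', '70:-0.7(58.6)', '75:-0.9(58.2)', '115:-15.6(9.6)', '120:-1.0(58.0)']
side s dir in (left,up): 0.79 0.61
 rod mm ['-60:1.8(10.0)', '-55:1.7(9.8)', '-51:1.6(10.0)', '-47:1.6(10.0)', '-43:1.6(10.0)', '-39:1.4(10.0)', '-35:1.7(9.8)', '-31:1.6(9.6)', '-27:1.7(9.8)', '-23:1.6(10.0)', '-19:1.4(10.0)', '-15:1.3(9.4)']
 tube mm ['8:1.6(38.4)', '12:8.6(24.4)', '16:1.4(13.2)', '60:1.2(39.2)', '65:1.2(39.2)', '70:1.2(38.8)', '75:0.6(39.2)', '115:-4.0(48.8)', '120:-1.9(45.0)']
```

```bash
python3 - <<'E'
from h import *
p=ctrl.snapshot('top')[0]
# saturation-insensitive profile at columns
for u in(344,347,365,370,375,380):
    print(u,[int(x) for x in p[148:182,u].astype(float).mean(1)])
# projected axis rows
M=np.array([.6005,.0273,.0752]);b=np.array([np.cos(np.radians(-93.57)),np.sin(np.radians(-93.57)),0])
for t in(.008,.015,.055,.065,.075,.085): print(t,proj('top',M+t*b))
E
```

```text
344 [53, 83, 132, 155, 158, 160, 168, 181, 195, 197, 199, 200, 202, 205, 201, 197, 201, 198, 193, 193, 190, 176, 152, 125, 115, 127, 131, 127, 125, 117, 105, 133, 148, 151]
347 [50, 70, 130, 157, 155, 142, 156, 185, 194, 198, 200, 200, 201, 203, 201, 198, 201, 196, 196, 196, 192, 180, 157, 128, 91, 68, 67, 61, 48, 39, 59, 121, 146, 152]
365 [46, 49, 113, 146, 155, 153, 153, 170, 187, 198, 201, 204, 204, 205, 206, 205, 203, 202, 204, 200, 198, 194, 178, 156, 126, 133, 149, 150, 148, 148, 145, 146, 150, 147]
370 [47, 51, 108, 146, 156, 151, 151, 165, 192, 199, 203, 203, 207, 207, 204, 206, 202, 204, 201, 199, 199, 194, 183, 166, 131, 131, 149, 147, 146, 148, 148, 147, 149, 146]
375 [50, 49, 80, 131, 149, 150, 153, 161, 183, 200, 203, 205, 203, 207, 208, 206, 204, 205, 202, 201, 200, 198, 187, 170, 138, 90, 69, 64, 67, 66, 67, 72, 124, 145]
380 [50, 50, 64, 129, 153, 152, 138, 137, 173, 196, 202, 202, 201, 205, 206, 207, 204, 205, 202, 202, 201, 199, 190, 174, 143, 113, 94, 99, 90, 66, 45, 44, 119, 147]
0.008 [343.28988592 162.65352607]
0.015 [346.48576126 162.76300838]
0.055 [364.7582047 163.3881439]
0.065 [369.32918311 163.54430498]
0.075 [373.90136275 163.70041873]
0.085 [378.47477076 163.85648605]
```

Both views show the tip about 10 mm before the mouth, within 1 mm of the axis: the rod tip at top pixel (335,162) and the tube axis at row 163. That is well inside the 3.5 mm the cone can capture. I insert slowly.

{"op": "apply_moves", "data": {"motion": [[[-0.06,0,0],0],[[-0.09,-0.5,0],0],[[-0.12,-1.0,0],0],[[-0.15,-1.5,0],0],[[-0.18,-2.0,0],0],[[-0.21,-2.5,0],0],[[-0.25,-3.0,0],0],[[-0.25,-3.0,0],0],[[-0.25,-3.0,0],0]]}}

```text
clock: 6.45
tool_pos: [0.6056, 0.1154, 0.0576]
orientation: [180.0, 0.0, 176.4]
force: [0.1, -0.1, -1.0]
opening: 0.0087
```

{"op": "apply_moves", "data": {"motion": [[[-0.05,-0.8,0],0],[[-0.1,-1.6,0],0],[[-0.15,-2.4,0],0],[[-0.2,-3.2,0],0],[[-0.25,-4.0,0],0],[[-0.3,-4.8,0],0],[[-0.34,-5.4,0],0],[[-0.37,-6.0,0],0],[[-0.37,-6.0,0],0],[[-0.37,-6.0,0],0]]}}

```text
clock: 7.45
tool_pos: [0.6019, 0.0555, 0.0575]
orientation: [180.0, 0.0, 176.4]
force: [0.3, -0.8, -2.1]
opening: 0.0089
```

```bash
python3 - <<'E'
from h import *
p,_=ctrl.snapshot('top');crop(p,240,130,110,70,7,'pics/t4.png')
p,_=ctrl.snapshot('side');crop(p,270,150,100,90,7,'pics/s4.png')
o=ctrl.get_obs();print(o['tool_pos'],o['force'],o['moment'])
E
```

```text
[0.60190564 0.05585211 0.05753438] [-0.20323439  0.15207127 -1.83721986] [ 0.09913401 -0.08548131 -0.0220933 ]
```

View pics/s4.png

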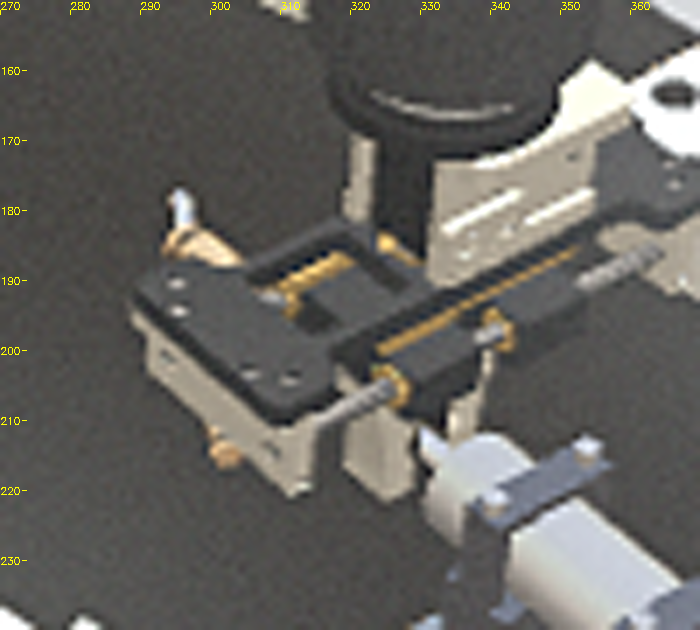

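View pics/t4.png

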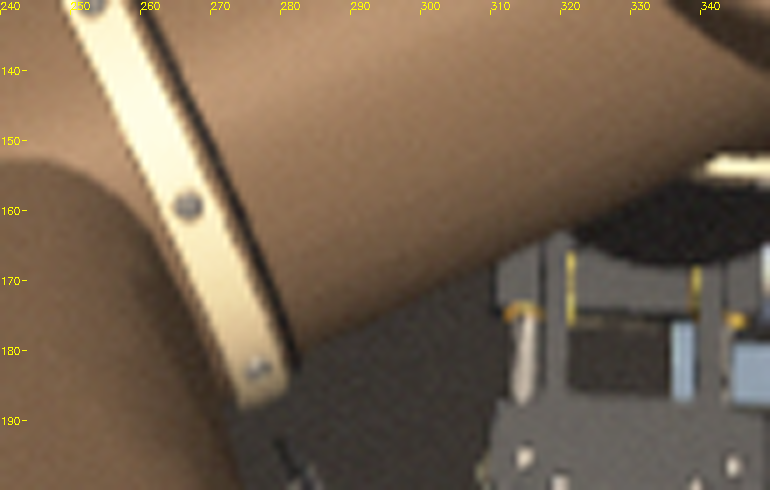

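{"op": "apply_moves", "data": {"motion": [[[0,0,0],0],[[0,0,0],0],[[0,0,0],0],[[0,0,0],0],[[0,0,0],0],[[0,0,0],0],[[0,0,0],0],[[0,0,0],0],[[0,0,0],0],[[0,0,0],0]], "hand": 6}}

```text
clock: 8.55
tool_pos: [0.6018, 0.0556, 0.0575]
orientation: [-180.0, -0.0, 176.4]
force: [-0.4, -0.4, -0.0]
opening: 0.0601
```

{"op": "apply_moves", "data": {"motion": [[[0.12,2,0],0],[[0.25,4,0],0],[[0.37,6,0],0],[[0.5,8,0],0],[[0.62,10,0],0],[[0.62,10,0],0],[[0.62,10,0],0]]}}

```text
clock: 9.25
tool_pos: [0.6079, 0.1568, 0.0573]
orientation: [-180.0, -0.0, 176.5]
force: [-1.6, -0.2, 0.0]
opening: 0.0604
```

```bash
python3 - <<'E'
from fit import *
p,D=ctrl.snapshot('side');crop(p,250,130,110,90,7,'pics/s5.png')
o=ctrl.get_obs();print(o['tool_pos'],o['force'],o['moment'])
P=cloud('side',D)
M=np.array([.6005,.0273,.0752]);b=np.array([np.cos(np.radians(-93.57)),np.sin(np.radians(-93.57)),0])
pp,d,m,e=cyl(P,M-.03*b-[0,0,.001],b,.005,(-.025,.02),.004);print(pp,d,m,e)
pp,d,m,e=cyl(P,M-.13*b-[0,0,.005],b,.009,(-.028,.028),.006);print('handle',pp,d,m,e)
E
```

```text
[0.6077 0.1561 0.0573] [0.0101 0.1952 0.2943] [ 0.0477 -0.0381 -0.0161]
[0.6016 0.0573 0.0729] [-0.0529 -0.9965  0.0641] 59 0.0012812570313255063
handle [0.6076 0.1571 0.068 ] [-0.066  -0.9963  0.0558] 89 0.0013133639346373108
```

View pics/s5.png

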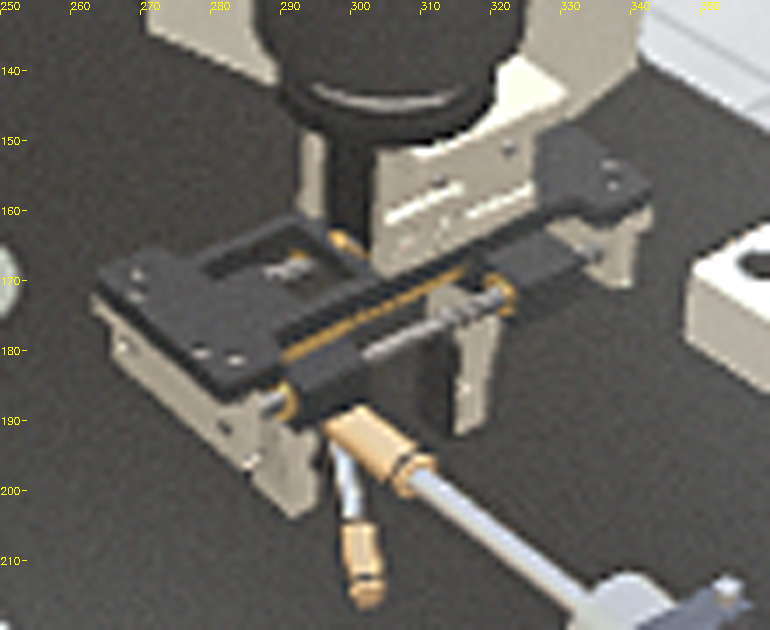

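Picture: the rod rests in the bore, sagging slightly, with the handle's front end at (311,197) and the fingers either side of it. I lower 8 mm and grip.

{"op": "apply_moves", "data": {"motion": [[[0,0,-0.4],0],[[0,0,-0.8],0],[[0,0,-0.8],0],[[0,0,-0.8],0]]}}

```text
clock: 9.7
tool_pos: [0.6079, 0.1552, 0.0493]
orientation: [-180.0, -0.0, 176.3]
force: [0.5, -0.7, 0.0]
opening: 0.0602
```

{"op": "apply_moves", "data": {"motion": [[[0,0,0],0],[[0,0,0],0],[[0,0,0],0],[[0,0,0],0],[[0,0,0],0],[[0,0,0],0],[[0,0,0],0]], "hand": 0}}

```text
clock: 10.4
tool_pos: [0.608, 0.1556, 0.0495]
orientation: [-180.0, -0.0, 176.4]
force: [0.4, 0.1, 0.0]
opening: 0.0171
```

{"op": "apply_moves", "data": {"motion": [[[0,0,0.1],0],[[0,0,0.2],0],[[0,0,0.3],0],[[0,0,0.4],0],[[0,0,0.5],0],[[0,0,0.5],0],[[0,0,0.5],0]]}}

```text
clock: 11.1
tool_pos: [0.608, 0.1556, 0.0545]
orientation: [-180.0, -0.0, 176.4]
force: [-0.8, 0.4, -2.4]
opening: 0.0172
```

{"op": "apply_moves", "data": {"motion": [[[-0.01,-0.2,0],0],[[-0.02,-0.4,0],0],[[-0.04,-0.6,0.05],0],[[-0.05,-0.8,0.05],0],[[-0.06,-1.0,0.1],0],[[-0.07,-1.2,0.1],0],[[-0.09,-1.4,0.1],0],[[-0.1,-1.6,0.1],0],[[-0.11,-1.8,0.1],0],[[-0.12,-2.0,0.1],0]]}}

```text
clock: 12.1
tool_pos: [0.6075, 0.1368, 0.0558]
orientation: [179.9, 0.1, 176.4]
force: [0.7, 5.0, -2.3]
opening: 0.0169
```

{"op": "apply_moves", "data": {"motion": [[[-0.01,-0.1,0],0],[[-0.01,-0.2,0],0],[[-0.02,-0.3,0],0],[[-0.03,-0.4,0],0],[[-0.03,-0.5,0],0],[[-0.04,-0.6,0],0],[[-0.04,-0.7,0],0],[[-0.05,-0.8,0],0],[[-0.06,-0.9,0],0],[[-0.06,-1.0,0],0]]}}

```text
clock: 13.1
tool_pos: [0.6069, 0.1269, 0.0558]
orientation: [179.9, 0.1, 176.4]
force: [-0.5, 6.2, -1.5]
opening: 0.0169
```

```bash
cat > core.py <<'E'
from fit import *
import sys
M=np.array([.6002,.0273,.0755]);b=np.array([np.cos(np.radians(-93.57)),np.sin(np.radians(-93.57)),0])
p,D=ctrl.snapshot('side');crop(p,350,220,70,70,8,sys.argv[1]);P=cloud('side',D)
Q=P-M;t=Q@b;rr=np.linalg.norm(Q-np.outer(t,b),axis=1);k=(rr<.0075)&(t>.132)&(t<.166);print('core end',np.sort(t[k])[-5:]);k=(rr<.014)&(t>.166)&(t<.185);print('plate',np.percentile(t[k],[0,10,50]))
o=ctrl.get_obs();print(o['clock'],o['tool_pos'],o['force'],o['opening'])
E
python3 core.py pics/s6.png
```

```text
core end [0.1533 0.1535 0.1538 0.1539 0.1543]
plate [0.1694 0.1753 0.1767]
13.15 [0.6069 0.1267 0.0558] [ 0.2147  3.9304 -0.8965] 0.017232303400967854
```

View pics/s6.png

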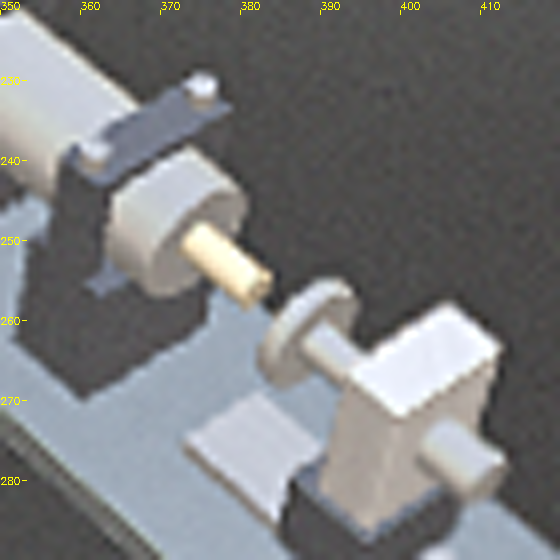

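The core now sticks out, with its end at (382,256), and is still short of the stop plate, whose front is near (385,263). The steady 5 N is core friction. I continue.

{"op": "apply_moves", "data": {"motion": [[[-0.01,-0.1,0],0],[[-0.01,-0.2,0],0],[[-0.02,-0.3,0],0],[[-0.03,-0.4,0],0],[[-0.03,-0.5,0],0],[[-0.04,-0.6,0],0],[[-0.04,-0.7,0],0],[[-0.05,-0.8,0],0]]}}

```text
clock: 13.95
tool_pos: [0.6064, 0.1188, 0.0558]
orientation: [179.9, 0.1, 176.4]
force: [0.3, 5.3, -2.3]
opening: 0.0173
```

```bash
python3 core.py pics/s7.png
```

```text
core end [0.1614 0.1617 0.1619 0.1622 0.1623]
plate [0.1706 0.1751 0.1762]
14.0 [0.6064 0.1187 0.0558] [-1.1309  5.7547 -1.702 ] 0.017156097558976378
```

View pics/s7.png

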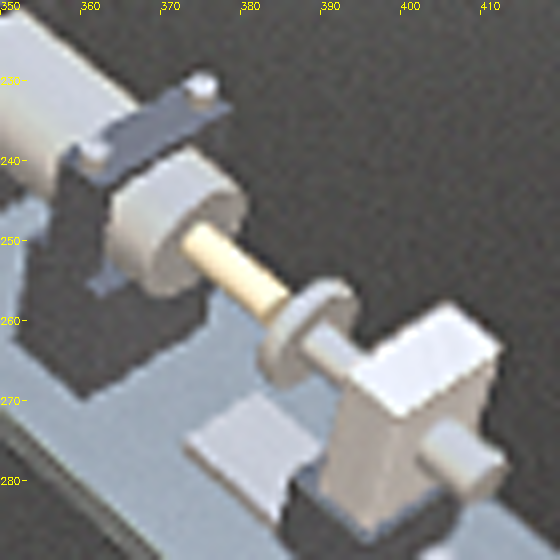

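The core's end, at (384,259), is close to the plate now but the force is still at friction level. I go in 0.5 mm rows.

{"op": "apply_moves", "data": {"motion": [[[0,-0.05,0],0],[[-0.01,-0.1,0],0],[[-0.01,-0.15,0],0],[[-0.01,-0.2,0],0],[[-0.01,-0.2,0],0]]}}

```text
clock: 14.5
tool_pos: [0.6063, 0.1168, 0.0558]
orientation: [179.9, 0.1, 176.4]
force: [-0.5, 5.7, -1.3]
opening: 0.0173
```

{"op": "apply_moves", "data": {"motion": [[[0,-0.05,0],0],[[-0.01,-0.1,0],0],[[-0.01,-0.1,0],0]]}}

```text
clock: 14.8
tool_pos: [0.6062, 0.1158, 0.0558]
orientation: [179.9, 0.1, 176.4]
force: [-0.3, 5.4, -2.0]
opening: 0.017
```

{"op": "apply_moves", "data": {"motion": [[[0,-0.05,0],0],[[-0.01,-0.1,0],0],[[-0.01,-0.1,0],0]]}}

```text
clock: 15.1
tool_pos: [0.6061, 0.1148, 0.0558]
orientation: [179.9, 0.1, 176.4]
force: [0.1, 5.1, -1.4]
opening: 0.0167
```

{"op": "apply_moves", "data": {"motion": [[[0,-0.05,0],0],[[-0.01,-0.1,0],0],[[-0.01,-0.1,0],0]]}}

```text
clock: 15.4
tool_pos: [0.606, 0.1138, 0.0558]
orientation: [179.9, 0.1, 176.4]
force: [0.4, 5.3, -1.7]
opening: 0.0171
```

{"op": "apply_moves", "data": {"motion": [[[0,-0.05,0],0],[[-0.01,-0.1,0],0],[[-0.01,-0.1,0],0]]}}

```text
clock: 15.7
tool_pos: [0.6059, 0.1128, 0.0558]
orientation: [179.9, 0.1, 176.4]
force: [0.4, 5.3, -1.8]
opening: 0.0172
```

```bash
python3 core.py pics/s8.png
```

```text
core end [0.1631 0.1637 0.1637 0.1649 0.1655]
plate [0.1689 0.1749 0.1766]
15.75 [0.6059 0.1128 0.0558] [ 0.4154  5.6905 -2.8168] 0.016961107910273186
```

{"op": "apply_moves", "data": {"motion": [[[0,-0.05,0],0],[[-0.01,-0.1,0],0],[[-0.01,-0.1,0],0]]}}

```text
clock: 16.05
tool_pos: [0.6058, 0.1118, 0.0558]
orientation: [179.9, 0.1, 176.4]
force: [0.3, 4.6, -1.8]
opening: 0.0172
```

{"op": "apply_moves", "data": {"motion": [[[0,-0.05,0],0],[[-0.01,-0.1,0],0],[[-0.01,-0.1,0],0]]}}

```text
clock: 16.35
tool_pos: [0.6058, 0.1108, 0.0558]
orientation: [179.9, 0.1, 176.4]
force: [0.2, 6.2, -1.3]
opening: 0.0171
```

{"op": "apply_moves", "data": {"motion": [[[0,-0.05,0],0],[[-0.01,-0.1,0],0],[[-0.01,-0.1,0],0]]}}

```text
clock: 16.65
tool_pos: [0.606, 0.1105, 0.056]
orientation: [179.8, 0.1, 176.4]
force: [-0.2, 8.3, -1.4]
opening: 0.017
```

{"op": "apply_moves", "data": {"motion": [[[0,-0.05,0],0],[[-0.01,-0.1,0],0],[[-0.01,-0.1,0],0]]}}

```text
clock: 16.95
tool_pos: [0.6062, 0.11, 0.0561]
orientation: [179.8, 0.2, 176.4]
force: [-0.2, 10.6, -1.0]
opening: 0.0171
```

{"op": "apply_moves", "data": {"motion": [[[0,-0.05,0],0],[[-0.01,-0.1,0],0],[[-0.01,-0.1,0],0]]}}

```text
clock: 17.25
tool_pos: [0.6064, 0.1095, 0.0562]
orientation: [179.8, 0.2, 176.4]
force: [0.8, 12.5, -1.7]
opening: 0.0168
```

{"op": "apply_moves", "data": {"motion": [[[0,-0.05,0],0],[[-0.01,-0.1,0],0],[[-0.01,-0.1,0],0]]}}

```text
clock: 17.55
tool_pos: [0.6066, 0.1091, 0.0563]
orientation: [179.7, 0.3, 176.4]
force: [-0.0, 14.4, -2.3]
opening: 0.017
```

{"op": "apply_moves", "data": {"motion": [[[0,-0.05,0],0],[[-0.01,-0.1,0],0],[[-0.01,-0.1,0],0]]}}

```text
clock: 17.85
tool_pos: [0.6068, 0.1086, 0.0565]
orientation: [179.7, 0.3, 176.4]
force: [0.3, 16.2, -1.4]
opening: 0.0174
```

```bash
python3 core.py pics/s9.png
```

```text
core end [0.1635 0.1637 0.1646 0.1654 0.1655]
plate [0.1661 0.1759 0.1775]
17.9 [0.6068 0.1087 0.0565] [ 0.901  16.2767 -1.4482] 0.017456621331393165
```

View pics/s9.png

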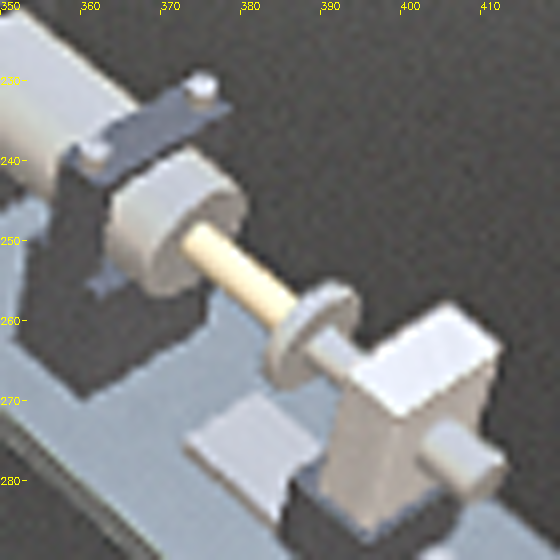

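The core is against the plate and the plate is slightly pushed back; its edge has moved from about 382 to 383.5. The force is 16.2 N. I add a little and hold.

{"op": "apply_moves", "data": {"motion": [[[0,-0.04,0],0],[[0,-0.04,0],0],[[0,-0.04,0],0],[[0,-0.04,0],0],[[0,-0.04,0],0],[[0,-0.04,0],0],[[0,-0.04,0],0],[[0,-0.04,0],0]]}}

```text
clock: 18.7
tool_pos: [0.6069, 0.1085, 0.0565]
orientation: [179.7, 0.3, 176.4]
force: [1.3, 16.9, -3.0]
opening: 0.0174
```

Held at 17 N. I unload the arm first, then release.

{"op": "apply_moves", "data": {"motion": [[[0,0.1,0],0],[[0.01,0.2,0],0],[[0.02,0.3,0],0],[[0.03,0.4,0],0],[[0.04,0.5,0],0],[[0.04,0.5,0],0]]}}

```text
clock: 19.3
tool_pos: [0.6056, 0.1106, 0.0558]
orientation: [179.9, 0.1, 176.4]
force: [0.6, 7.1, -3.3]
opening: 0.0168
```

{"op": "apply_moves", "data": {"motion": [[[0.01,0.1,0],0],[[0.02,0.2,0],0],[[0.02,0.25,0],0],[[0.02,0.25,0],0]]}}

```text
clock: 19.7
tool_pos: [0.6048, 0.1112, 0.0554]
orientation: [-180.0, -0.0, 176.4]
force: [0.3, -0.3, -1.2]
opening: 0.0173
```

{"op": "apply_moves", "data": {"motion": [[[0,0,0],0],[[0,0,0],0],[[0,0,0],0],[[0,0,0],0],[[0,0,0],0],[[0,0,0],0],[[0,0,0],0],[[0,0,0],0]], "hand": 6}}

```text
clock: 20.5
tool_pos: [0.6051, 0.1117, 0.0555]
orientation: [-180.0, -0.0, 176.4]
force: [-0.0, -0.4, -0.4]
opening: 0.0599
```

{"op": "apply_moves", "data": {"motion": [[[0,0,1],0],[[0,0,3],0],[[0,0,6],0],[[0,0,10],0],[[0,3,14],0],[[0,8,16],0],[[0,12,16],0],[[0,16,16],0],[[0,20,16],0],[[0,20,16],0]]}}

```text
clock: 21.5
tool_pos: [0.6047, 0.3161, 0.2157]
orientation: [180.0, 0.0, 176.6]
force: [-0.1, -0.7, -0.3]
opening: 0.0599
```

```bash
python3 core.py pics/s10.png; python3 - <<'E'
from fit import *
M=np.array([.6005,.0273,.0752]);b=np.array([np.cos(np.radians(-93.57)),np.sin(np.radians(-93.57)),0])
for n in('side','top'):
    p,D=ctrl.snapshot(n);cv2.imwrite(f'pics/{n}11.png',p);P=cloud(n,D)
    pp,d,m,e=cyl(P,M-.085*b-[0,0,.003],b,.009,(-.027,.027),.005);print(n,'handle',pp,d,m,e)
    Q=P-pp;t=Q@d;rr=np.linalg.norm(Q-np.outer(t,d),axis=1);k=(rr<.0105)&(rr>.006)&(abs(t)<.05);a=(P[k]-M)@b;print('handle along',np.percentile(a,[0,1,99,100]))
E
```

```text
core end [0.1637 0.164  0.1642 0.1644 0.1646]
plate [0.1744 0.175  0.1764]
21.55 [0.6046 0.3141 0.2156] [-0.1528 -0.7166  1.3434] 0.06031975397779919
side handle [0.6051 0.1122 0.0741] [-0.0497 -0.9984 -0.0278] 123 0.0014262763559530383
handle along [-0.1151 -0.1142 -0.0391 -0.0386]
top handle [0.6065 0.1121 0.0733] [-0.0549 -0.9985 -0.0042] 203 0.001206732021892634
handle along [-0.1175 -0.1157 -0.0372 -0.0357]
```

View pics/side11.png

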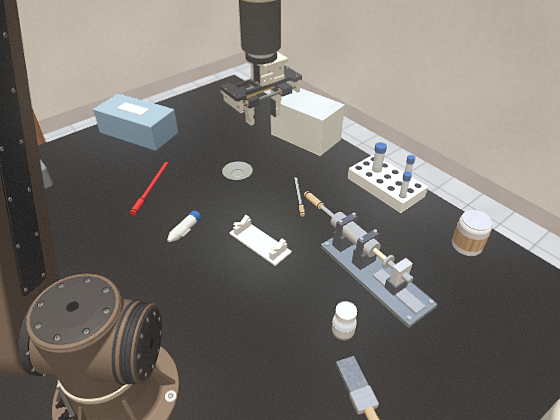

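The rod lies in the bore with its handle at (315,200), the rest is empty, and the jar (345,320) and dish (237,171) are where they were. From the handle, the tip is about 124 mm in, at the core's near face. The gripper is clear, so I hand in.

{"op": "apply_moves", "data": {"motion": [[[0,0,0],0],[[0,0,0],0],[[0,0,0],0]]}}

```text
clock: 21.95
tool_pos: [0.6053, 0.3108, 0.2159]
orientation: [180.0, 0.0, 176.3]
force: [0.1, -0.0, 0.1]
opening: 0.0595
```

```bash
python3 - <<'E'
from plant import ctrl
print(ctrl.get_obs()['force']); print(ctrl.close_job())
E
```

```text
[ 0.05464384 -0.0347592   0.06903511]
the job is handed in; nothing more can be done
None
```

The job is handed in at about 22 s; no verdict was reported.

**What I did:** I took the rod by mid-shaft, put its tip about 80 mm into the bore and let go. I then took the handle and pushed the core onto the sprung stop, holding 16–17 N at the wrist for 0.8 s. The highest reading was 16.9 N. Then I unloaded the arm to zero force, let go and backed away.

**Last checks:**
- **Rod:** it lies in the bore nearly level, with its tip about 124 mm inside the mouth.
- **Core:** its near face is about 120–125 mm in. That is only good to a few millimetres: the depth picture put the core's far end at about 164 mm, which makes the near face about 119 mm. The rod's position puts it nearer 124 mm.
- **Surroundings:** jar, dish and rest looked unmoved, and the wrist force was zero.

**One disagreement on the way:** before insertion, the depth fits and the edge measurements differed by 1–2 mm on the rod's height. I relied on the arm's own position reading, and the rod entered without measurable force.

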